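# Press the catch flask down into the sprung ring cradle behind its guard

## Task

Swing the clear guard of the flask cradle wide open by its red handle (past a right angle), take the amber round flask out of its cork ring, seat it upright in the blue sprung ring and press it straight down until the ring is at its lower stop. The program finishes while the gripper is still holding the flask pressed down there, for the hose to be fitted: do not let go, and leave the guard open. Do not push the ring itself with the gripper, and leave the bottles, pot and tin standing round about where they are.

Things in the scene. Friction and masses are not known exactly. Their poses are not given: they have to be found in the camera images.
- stand: fixed cradle stand: grey base plate 150 x 170 mm, 12 mm thick, with three spring pillars under the blue ring and a steel hinge post (top 157 mm up) at its rear left corner. Origin on the desk under the ring's centre; +x to the stand's rear (away from the robot at yaw 0), +y to its left, z up; it may be turned up to 0.3 rad either way
- ring_seat (a point): centre of the upper face of the blue sprung ring (outer diameter 68 mm, hole 48 mm, 12 mm thick, with three small ears out to 51 mm from the centre); 100 mm above the desk when not pressed. The flask's ball sits in the hole with its lowest point 12 mm below this face. Open space under it
- cradle_ring (a joint): travel of the ring downwards in m: 0 up (rest), 0.025 at the lower stop. Springs push it up with 6 N at 0, rising evenly to 13.5 N at the stop; the flask's weight alone does not move it
- guard (a joint): swing of the guard in rad: 0 closed over the ring, grows clockwise seen from above (the handle comes toward the robot and then to the left), 1.95 is its end stop. It stays where it is left (hinge friction; about 1 N at the handle). Starts between 0 and 0.3
- guard_handle (a point): red upright handle post, 14 mm thick, on the guard's roof; point on its axis 190 mm above the desk; the post runs from 165 (roof top) to 217 mm. Guard: clear roof 125 x 135 mm over the ring, its clear front pane hangs to 60 mm above the desk. At joint 0 the handle lies 95 mm in front and 100 mm right of the hinge (stand axes)
- guard_hinge (a point): point on the guard's upright hinge axis, 190 mm above the desk, 50 mm behind and 65 mm to the left of the ring's centre (stand axes)
- flask: stoppered amber round-bottomed flask, about 120 g: ball 60 mm in diameter, straight round neck 22 mm in diameter from 60 to 108 mm above the bottom, rim 25 mm wide at 108 to 112 mm, black stopper 19 mm wide to 126 mm. Origin at the lowest point of the ball, z up along the neck. Take it by the neck from above, about 88 mm above its origin
- cork_ring: fixed cork ring in which the flask stands at first: 80 mm outer, 48 mm inner diameter, 40 mm high, origin on the desk at its centre; the flask's lowest point stands 28 mm above the desk
- amber_bottle: amber bottle with yellow cap, 62 mm diameter, 172 mm tall, origin under its centre; to be left alone
- white_pot: small clear pot with white lid, 41 mm diameter, 50 mm tall, origin under its centre; to be left alone
- pink_tin: small pink pot with grey lid, 41 mm diameter, 30 mm tall, origin under its centre; to be left alone
- blue_jar: dark blue jar with blue cap, 55 mm diameter, 130 mm tall, origin under its centre; to be left alone
Not all that is in view belongs to the job. What is shaped like the flask but pink is not meant.

How it is judged:
By the outcome, as a careful person would: the job done as asked, in the order asked, and still so for the second after the job is handed in, while the arm keeps its last pose, push and grip.
It also fails if it takes over 54 s, if anything falls off the work surface, if the arm or the gripper's body presses on something with over 40 N, if the wrist force passes 120 N, or if a joint passes its speed limit or range.

## Robot

A 6-joint arm with a two-finger parallel gripper is mounted at the origin on a cart in front of the work surface, level with it; the furniture and walls round the work are solid. World frame = base frame: x ahead of the robot, y to its left, z up, the work surface at z = 0. Lengths are in m, angles in rad, forces in N, time in s.
With the tool pointing down it reaches from about 0.275 to 0.825 m from the base axis. Payload 4.9 kg.
Tool frame: the origin (TCP) lies on the front face of the gripper's body, between the roots of the fingers; the fingertips stand 73 mm ahead of it and the grasp point (between the pads) lies 54 mm ahead of it; y points along the fingers, x is the direction in which the jaws open and shut, and the axes are right-handed (so a half turn about y gives the same grasp; the last joint's range is limited). The gripper opens to 85 mm and grips with 20 to 120 N. Pads are 22 mm wide; open, the fingers measure 114 mm over their backs; the gripper's body (76 mm by 85 mm) begins 54 mm behind the grasp point. The pads swing forward as they close: fully open they stand 13 mm farther back than shut.
Start: joints at [-1.397, 0.326, -0.193, 1.052, 0, 1.437], TCP at [0.167, -0.524, 0.304] pointing down, gripper open.
Joint ranges: [-2.65, 2.65], [-0.97, 1.79], [-1.3, 1.35], [-1.93, 2.1], [-1.47, 1.37], [-3.14, 3.14]. Speed limits (rad/s): [2.57, 2.57, 3.14, 3.14, 3.14, 3.14].

## Interface

Orientations are given as a unit quaternion [x, y, z, w].
In Python, from plant import monitor, vision, order gives the robot as it stands. The module is installed in compiled form; this text tells all that it offers.
- The arm moves only by the tool send_rows, never from a script. Its arguments are lists of equal length, an entry for each row: "delta_pos": the shift along the tool's x, y, z in units of 40 mm (1.0 is 40 mm), a list of three; "roll": the turn about the tool's y in degrees. A call has 1 to 8 rows; each row shifts and turns the pose as measured when the row begins, along the tool's axes as they then stand; what a row does not reach is not made up. A row lasts 1/8 s, in which the tool goes at most 62.5 mm and 10.7 degrees, less where a joint would pass 70% of its speed; a pose out of reach is approached as far as the arm can. A call is refused whole if a number of a shift passes 1 or a number of a turn 10.7, either way. A call with a gripper value outside its range is refused whole. "fingers" is the closure, from -1 (fully open) to 1 (shut), so that 0 is half open, set as the call begins (left out, the last holds). The fingers move at their own pace and stop on an object; "grip_force" is the grip in N (left out, the last holds). Time passes only in rows, so rows that do not move let the fingers close. It gives the time, the measured TCP pose, the force and the opening at its end, in the units of the state.
- monitor.read_state(): the state, without advancing time (a new reading comes with each control period).
- vision.snapshot(name): name is "scene" or "top" or "wrist"; returns a dict with "frame" (480x640x3 uint8, red, green, blue), "z_map" (480x640 float32, m along the optical axis (not along the pixel's ray), 0 where there is no reading), "vertical_fov" (degrees; the focal length in pixels is half the picture's height over the tangent of half this angle, whatever the lens; pixels are square), "cx", "cy" (the principal point, pixels), "dist_coeffs" ([k1, k2, p1, p2, k3] as OpenCV has them; the pictures are not rectified), "world_to_cam" (4x4, takes a point from world to camera coordinates); the wrist camera has in their place "mount" (4x4, takes a point from camera to tool coordinates, whose origin is the TCP and whose axes are the tool frame's). Camera axes: x right, y down, z forward; pixel columns grow to the right and rows downward; lengths in m; the calibration is good to about 2 mm. A picture is of the moment at which its call begins: read the wrist's pose just before it.
- order.finish_job(): hands the job in, once; it reports no verdict.
The state is a dict: "time_s": time; "joints": joint angles; "qvel": joint speeds; "tau": joint torques, N m; "eef_pos": TCP position; "tcp_rot": TCP orientation; "ft_force": force on the tool from outside, world axes, zero at the start; "moment": the same for the moment, N m; "finger_gap": opening from 0.0 (shut) to 1.0 (fully open).
Only numpy, scipy, OpenCV 4.12 (cv2) and the standard library are available. Lean on these libraries where they do the work, as an engineer would, in place of code of your own. Each camera call takes 0.05 s, during which the arm holds its last target. There are 200 camera calls.

## Working session

There is one attempt and no reset: what is moved stays moved. The work goes in short steps, Python scripts to look and compute and a tool call to move; the robot and the scene stay as the last step left them, time stands still between calls to the robot, and variables do not carry over. Pictures are saved under pics/ and viewed, about 8 in all and at most 12, crops included, and the job is handed in when it is done.

Besides the shell and the picture viewer there is one more tool, called after "Emit:" as a command line: name --pt "numbers of a row" for each row, then --argument value for the rest. send_rows: Moves the arm, as the interface text tells. Its arguments: {"type":"object","properties":{"delta_pos":{"type":"array"},"roll":{"type":"array"},"fingers":{"type":"number"},"grip_force":{"type":"number"}},"required":["delta_pos","roll"]}

```bash
mkdir -p pics; cat > h.py <<'E'
import numpy as np, cv2
from plant import monitor, vision, order
from scipy.spatial.transform import Rotation as R
def snap(n):
    st=monitor.read_state(); s=vision.snapshot(n)
    f=240/np.tan(np.radians(s["vertical_fov"])/2)
    s["K"]=np.array([[f,0,s["cx"]],[0,f,s["cy"]],[0,0,1]]); s["d"]=np.array(s["dist_coeffs"],float)
    if n=="wrist":
        T=np.eye(4);T[:3,:3]=R.from_quat(st["tcp_rot"]).as_matrix();T[:3,3]=st["eef_pos"]
        s["c2w"]=T@np.array(s["mount"])
    else: s["c2w"]=np.linalg.inv(np.array(s["world_to_cam"]))
    return s
def save(s,name,crop=None,k=1):
    im=s["frame"][:,:,::-1]
    if crop: x0,y0,x1,y1=crop; im=im[y0:y1,x0:x1]
    cv2.imwrite("pics/"+name+".png",cv2.resize(np.ascontiguousarray(im),None,fx=k,fy=k))
def rays(s,uv):
    p=cv2.undistortPoints(np.array(uv,float).reshape(-1,1,2),s["K"],s["d"]).reshape(-1,2)
    return np.c_[p,np.ones(len(p))]@s["c2w"][:3,:3].T
def plane(s,uv,z):
    r=rays(s,uv); o=s["c2w"][:3,3]; return o+r*((z-o[2])/r[:,2])[:,None]
def depth(s,uv):
    uv=np.array(uv).reshape(-1,2); zz=s["z_map"][uv[:,1].astype(int),uv[:,0].astype(int)]
    return s["c2w"][:3,3]+rays(s,uv)*zz[:,None]
def mask(s,lo,hi):
    return cv2.inRange(cv2.cvtColor(s["frame"],cv2.COLOR_RGB2HSV),np.array(lo),np.array(hi))
def blobs(m,amin=30):
    n,l,st,c=cv2.connectedComponentsWithStats(m)
    return [(st[i].tolist(),c[i].round(1).tolist()) for i in range(1,n) if st[i][4]>=amin]
E
python3 - <<'E'
from h import *
print(monitor.read_state())
for n in("scene","top"):
    s=snap(n); save(s,n+"0"); print(n,s["c2w"].round(3).tolist(),s["K"][0,0])
E
```

```text
{'time_s': 0.0, 'joints': array([-1.39716940e+00,  3.26918344e-01, -1.93603991e-01,  1.05198795e+00,
        4.27456987e-06,  1.43662027e+00]), 'qvel': array([-3.45795374e-04,  5.45186027e-05,  5.64182846e-05,  8.86981901e-04,
       -8.67245564e-04,  9.11237296e-05]), 'tau': array([ 9.86735649e-04, -4.43399298e+01,  2.62436414e+01,  1.54661830e-02,
        1.00468289e-04, -3.68377755e-06]), 'eef_pos': array([ 0.16657489, -0.52368344,  0.303108  ]), 'tcp_rot': array([-0.57031634,  0.41787859, -0.41700696,  0.57115843]), 'ft_force': array([ 0.03301772,  0.93630557, -0.10689895]), 'moment': array([-0.01763535,  0.00119559, -0.03133222]), 'finger_gap': 0.999254381904166}
scene [[-0.842, -0.254, 0.476, 0.03], [-0.54, 0.394, -0.744, 0.918], [0.001, -0.883, -0.469, 0.587], [0.0, 0.0, 0.0, 1.0]] 561.5276422816384
top [[-0.03, -0.988, 0.153, 0.374], [-0.999, 0.027, -0.025, 0.211], [0.021, -0.153, -0.988, 0.99], [0.0, 0.0, 0.0, 1.0]] 516.5658063910354
```

View pics/scene0.png

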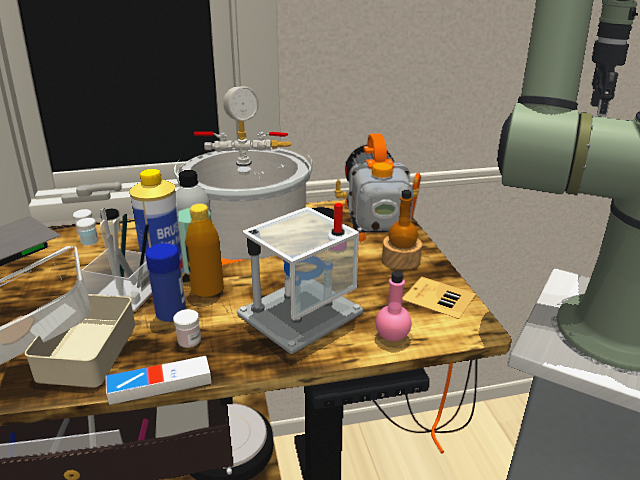

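View pics/top0.png

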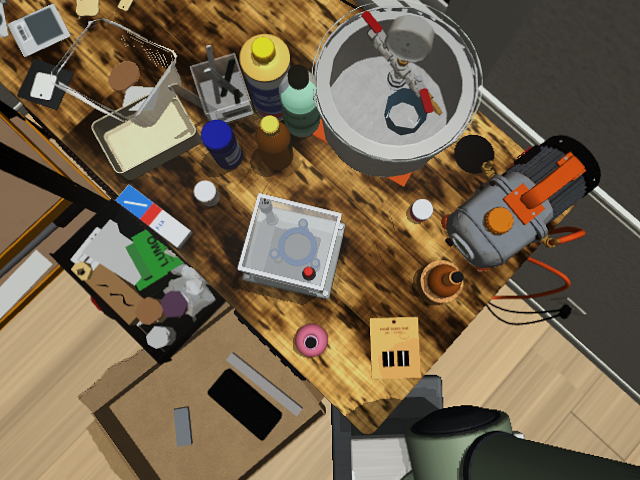

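```bash
python3 - <<'E'
from h import *
st=monitor.read_state(); print(R.from_quat(st["tcp_rot"]).as_matrix().round(3))
for n in("scene","top"):
    s=snap(n)
    print(n,"red",blobs(mask(s,(0,150,90),(8,255,255))|mask(s,(172,150,90),(180,255,255))))
    print("blue",blobs(mask(s,(95,120,60),(125,255,255))))
    print("amber",blobs(mask(s,(9,120,60),(28,255,255))))
E
```

```text
[[ 0.303 -0.     0.953]
 [-0.953  0.002  0.303]
 [-0.002 -1.     0.   ]]
scene red [([194, 131, 20, 5, 84], [203.5, 132.8]), ([269, 132, 19, 5, 68], [277.4, 133.7]), ([334, 203, 9, 30, 244], [337.7, 217.3]), ([148, 364, 16, 20, 248], [155.0, 373.9])]
blue [([132, 207, 14, 45, 300], [139.4, 225.6]), ([145, 209, 41, 112, 2808], [164.1, 267.6]), ([283, 260, 7, 16, 63], [286.4, 267.9]), ([107, 368, 41, 25, 617], [126.1, 379.8]), ([10, 433, 5, 10, 42], [11.9, 437.0])]
amber [([238, 121, 8, 19, 109], [241.3, 130.4]), ([363, 133, 31, 45, 845], [378.4, 156.2]), ([271, 140, 20, 9, 106], [279.1, 143.6]), ([129, 169, 46, 35, 810], [151.3, 187.0]), ([0, 173, 511, 281, 34411], [299.3, 326.5]), ([306, 180, 47, 48, 481], [335.9, 204.2]), ([125, 221, 14, 31, 321], [131.3, 237.2]), ([0, 224, 106, 88, 4237], [47.0, 271.4]), ([118, 230, 4, 19, 62], [119.5, 238.3]), ([259, 256, 26, 40, 828], [271.0, 274.3]), ([0, 313, 23, 11, 111], [8.5, 317.8]), ([0, 353, 28, 17, 185], [15.0, 361.2]), ([0, 372, 5, 15, 43], [1.3, 376.8]), ([265, 445, 16, 35, 305], [272.4, 467.6]), ([63, 469, 17, 11, 137], [71.5, 474.6])
[... 846 characters left out ...]
13, 22, 87], [434.8, 105.8]), ([179, 98, 27, 37, 283], [194.1, 116.5]), ([136, 110, 389, 324, 45506], [349.4, 260.1]), ([0, 112, 68, 66, 390], [33.5, 146.3]), ([18, 112, 92, 89, 390], [65.8, 158.8]), ([314, 118, 13, 23, 124], [320.4, 130.6]), ([504, 152, 82, 72, 2002], [543.4, 188.7]), ([0, 198, 72, 72, 986], [33.0, 231.3]), ([552, 203, 24, 23, 132], [561.5, 215.9]), ([484, 207, 30, 28, 626], [498.4, 220.4]), ([538, 235, 36, 13, 153], [553.0, 240.4]), ([530, 242, 8, 6, 34], [533.6, 244.7]), ([523, 246, 9, 9, 32], [526.9, 249.8]), ([0, 264, 61, 60, 304], [29.6, 293.0]), ([84, 265, 79, 60, 2140], [123.8, 297.3]), ([0, 269, 65, 62, 145], [32.2, 299.0]), ([95, 420, 43, 60, 103], [116.2, 450.0])]
```

The scene view shows the stand at (300,290), the red handle at (338,217) and the amber flask in its cork ring at (403,225). The top view has the handle at (308,271), the ring at (298,247), the hinge at (265,205) and the flask at (440,282).

Things that could be mistaken for the flask: the pink flask (scene 393,312; top 311,340), the amber bottle (scene 204,250; top 274,143) and the orange cap on the pump (top 498,220). I choose the amber flask in the cork ring. For the handle, the red valve levers at top (372,22) and (426,100) belong to the pot, so they are not it.

```bash
python3 - <<'E'
from h import *
t=snap("top"); s=snap("scene")
a=t["frame"][180:310,225:355]; b=t["frame"][215:345,375:505]
cv2.imwrite("pics/crop1.png",cv2.resize(np.hstack([a,b])[:,:,::-1],None,fx=3,fy=3,interpolation=cv2.INTER_CUBIC))
print("handle top",plane(t,[(308,271.5)],.217), "scene",plane(s,[(338,205)],.217))
print("ring",plane(t,[(298,247)],.1),"hinge",plane(t,[(265,205)],.157))
print("flask stopper",plane(t,[(454,278)],.154),"scene",plane(s,[(405,194)],.154))
for n,u,z in(("whitepot",(205,193),.05),("pinktin",(422,210),.03),("pinkflask",(311,342),.126),("amberb",(270,124),.172),("bluejar",(216,134),.13),("pumpnose",(460,250),.1)):
    print(n,plane(t,[u],z).round(3),depth(t,[u]).round(3))
E
```

```text
handle top [[0.4392137  0.22691297 0.217     ]] scene [[0.4352111  0.23100848 0.217     ]]
ring [[0.49205884 0.24563333 0.1       ]] hinge [[0.55554418 0.296097   0.157     ]]
flask stopper [[ 0.42731876 -0.00828418  0.154     ]] scene [[0.42239354 0.00116751 0.154     ]]
whitepot [[0.604 0.417 0.05 ]] [[0.604 0.417 0.051]]
pinktin [[0.566 0.011 0.03 ]] [[0.566 0.011 0.029]]
pinkflask [[0.331 0.227 0.126]] [[0.331 0.227 0.126]]
amberb [[0.689 0.285 0.172]] [[0.688 0.285 0.174]]
bluejar [[0.689 0.382 0.13 ]] [[0.689 0.382 0.128]]
pumpnose [[ 0.479 -0.036  0.1  ]] [[ 0.482 -0.043  0.075]]
```

View pics/crop1.png

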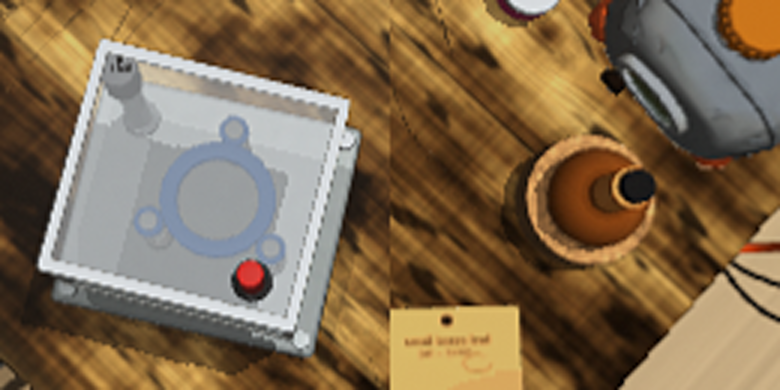

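The crop shows the guard closed over the ring. Crop left half: handle top (251,275), ring centre (218,200), hinge post top (121,68). Right half: the amber flask in the cork ring with a black stopper at (637,187), which is the right one. Sizes agree: ring to hinge measures 83 mm (82 given) and hinge to handle 138 mm (138 given). Stand yaw is about -0.26.

```bash
cat >> h.py <<'E'
def pose():
    st=monitor.read_state(); M=R.from_quat(st["tcp_rot"]).as_matrix()
    return np.array(st["eef_pos"]),np.degrees(np.arctan2(M[1,2],M[0,2])),st
def rows(pts,p=None,yaw=None,step=.045,rstep=10):
    """pts: list of (x,y,z,yaw deg of tool z); prints rows in tool units (x,y,z /40mm; roll deg)"""
    if p is None: p,yaw,_=pose()
    out=[];ro=[]
    for q in pts:
        d=np.array(q[:3])-p; dy=q[3]-yaw
        n=int(max(np.ceil(np.linalg.norm(d)/step),np.ceil(abs(dy)/rstep),1))
        for _ in range(n):
            a=np.radians(yaw); z=np.array([np.cos(a),np.sin(a),0]); x=np.array([np.sin(a),-np.cos(a),0])
            e=d/n/.04; out.append([round(float(v),2) for v in (e@x,-e[2],e@z)]); ro.append(round(-dy/n,1)); yaw+=dy/n
        p=np.array(q[:3]);yaw=q[3]
    for i in range(0,len(out),8): print(str(out[i:i+8]).replace(" ",""),ro[i:i+8])
E
python3 - <<'E'
from h import *
t=snap("top")
print("stopper",plane(t,[(457.3,277.3)],.154).round(4),"ball",plane(t,[(445,280.7)],.058).round(4))
X,Y=np.meshgrid(np.arange(0,640,2),np.arange(0,480,2)); P=depth(t,np.c_[X.ravel(),Y.ravel()]); P=P[(t["z_map"][Y.ravel(),X.ravel()]>0)]
for c in((.428,-.006),):
  d=np.hypot(P[:,0]-c[0],P[:,1]-c[1])
  for a,b in((.045,.06),(.06,.08),(.08,.1),(.1,.15)):
    q=P[(d>=a)&(d<b)]; print(a,b,q[np.argsort(-q[:,2])[:3]].round(3).tolist())
q=P[(abs(P[:,1]+.15)<.25)&(P[:,0]>.25)]; print(q[np.argsort(-q[:,2])[:2]].round(3))
print(pose()[1])
rows([(.2,-.46,.36,17.6),(.4385,.2265,.36,107)])
E
```

```text
stopper [[ 0.4283 -0.0137  0.154 ]] ball [[ 0.429  -0.0169  0.058 ]]
0.045 0.06 [[0.427, -0.052, 0.042], [0.423, -0.052, 0.042], [0.457, -0.043, 0.041]]
0.06 0.08 [[0.481, -0.064, 0.135], [0.488, -0.058, 0.133], [0.492, -0.052, 0.133]]
0.08 0.1 [[0.476, -0.084, 0.143], [0.483, -0.082, 0.143], [0.483, -0.079, 0.142]]
0.1 0.15 [[0.535, -0.091, 0.166], [0.532, -0.097, 0.166], [0.525, -0.1, 0.166]]
[[ 0.737 -0.18   0.42 ]
 [ 0.739 -0.18   0.418]]
17.63787178433945
[[-0.42,-0.47,0.43],[-0.42,-0.47,0.43],[-0.42,-0.47,0.43],[-0.86,-0.0,0.64],[-0.79,-0.0,0.72],[-0.73,-0.0,0.79],[-0.65,-0.0,0.85],[-0.57,-0.0,0.9]] [np.float64(0.0), np.float64(0.0), np.float64(0.0), -5.3, -5.3, -5.3, -5.3, -5.3]
[[-0.48,-0.0,0.95],[-0.39,-0.0,0.99],[-0.3,-0.0,1.03],[-0.21,-0.0,1.05],[-0.11,-0.0,1.06],[-0.01,-0.0,1.07],[0.09,-0.0,1.07],[0.18,-0.0,1.05]] [-5.3, -5.3, -5.3, -5.3, -5.3, -5.3, -5.3, -5.3]
[[0.28,-0.0,1.03],[0.37,-0.0,1.0],[0.46,-0.0,0.96],[0.55,-0.0,0.92]] [-5.3, -5.3, -5.3, -5.3]
```

Emit:
send_rows --pt "-0.4 -0.5 0.4" --pt "-0.4 -0.5 0.4" --pt "-0.4 -0.5 0.4" --pt "-0.8 0 0.6" --pt "-0.75 0 0.7" --pt "-0.7 0 0.75" --pt "-0.65 0 0.8" --pt "-0.55 0 0.9" --roll '[0,0,0,-5,-5,-5,-5,-5]' --fingers -1 --grip_force 30

```text
time_s: 1.35
eef_pos: [0.2679, -0.265, 0.3654]
tcp_rot: [-0.649, 0.28, -0.282, 0.649]
ft_force: [-0.0, -0.4, -0.1]
finger_gap: 1.001
```

```bash
sed -i 's/step=.045/step=.038/;s/round(-dy\/n,1)/round(float(-dy\/n),1)/' h.py; python3 - <<'E'
from h import *
p,y,s=pose(); print(p,y,s["joints"].round(2),s["time_s"])
rows([(.4385,.2265,.36,107)])
E
```

```text
[ 0.26791749 -0.26503152  0.36539726] 43.13514127470056 [-0.98 -0.04 -0.47  1.14  0.    1.41] 1.35
[[-0.43,0.01,0.82],[-0.37,0.01,0.85],[-0.3,0.01,0.88],[-0.23,0.01,0.9],[-0.15,0.01,0.92],[-0.08,0.01,0.93],[-0.01,0.01,0.93],[0.07,0.01,0.93]] [-4.6, -4.6, -4.6, -4.6, -4.6, -4.6, -4.6, -4.6]
[[0.14,0.01,0.92],[0.21,0.01,0.9],[0.29,0.01,0.88],[0.35,0.01,0.86],[0.42,0.01,0.83],[0.49,0.01,0.79]] [-4.6, -4.6, -4.6, -4.6, -4.6, -4.6]
```

Emit:
send_rows --pt "-0.43 0 0.8" --pt "-0.37 0 0.85" --pt "-0.3 0 0.88" --pt "-0.23 0 0.9" --pt "-0.15 0 0.92" --pt "-0.08 0 0.93" --pt "0 0 0.93" --pt "0.07 0 0.93" --roll '[-4.6,-4.6,-4.6,-4.6,-4.6,-4.6,-4.6,-4.6]'

```text
time_s: 2.35
eef_pos: [0.3633, 0.0266, 0.3669]
tcp_rot: [0.706, -0.052, 0.058, -0.704]
ft_force: [0.4, 0.3, 0.0]
finger_gap: 0.997
```

Emit:
send_rows --pt "0.14 0 0.92" --pt "0.21 0 0.9" --pt "0.29 0 0.88" --pt "0.35 0 0.86" --pt "0.42 0 0.8" --pt "0 0 0" --roll '[-4.6,-4.6,-4.6,-4.6,-4.6,0]'

```text
time_s: 3.1
eef_pos: [0.4196, 0.2112, 0.3672]
tcp_rot: [0.703, 0.097, -0.09, -0.699]
ft_force: [-0.3, -0.1, -0.7]
finger_gap: 1.004
```

```bash
python3 - <<'E'
from h import *
p,y,s=pose(); print(p,y,s["joints"].round(2),s["time_s"])
w=snap("wrist"); save(w,"w1"); print(w["c2w"].round(3).tolist())
b=blobs(mask(w,(0,150,90),(8,255,255))|mask(w,(172,150,90),(180,255,255)))
print(b)
for st,c in b: print(plane(w,[c],.217))
rows([(.4385,.2265,.36,107)])
E
```

```text
[0.41961508 0.21120103 0.36722734] 105.165429386213 [ 0.31  0.13 -0.28  1.15 -0.01  1.62] 3.1
[[0.965, 0.245, 0.094, 0.398], [0.262, -0.913, -0.313, 0.291], [0.009, 0.326, -0.945, 0.437], [0.0, 0.0, 0.0, 1.0]]
[([347, 227, 24, 23, 429], [358.7, 238.3]), ([352, 398, 21, 13, 124], [361.9, 404.3]), ([277, 422, 20, 13, 88], [283.7, 427.2])]
[[0.4398403  0.22567918 0.217     ]]
[[0.47431393 0.11989637 0.217     ]]
[[0.43066005 0.08950114 0.217     ]]
[[0.57,0.18,0.27]] [-1.9]
```

View pics/w1.png

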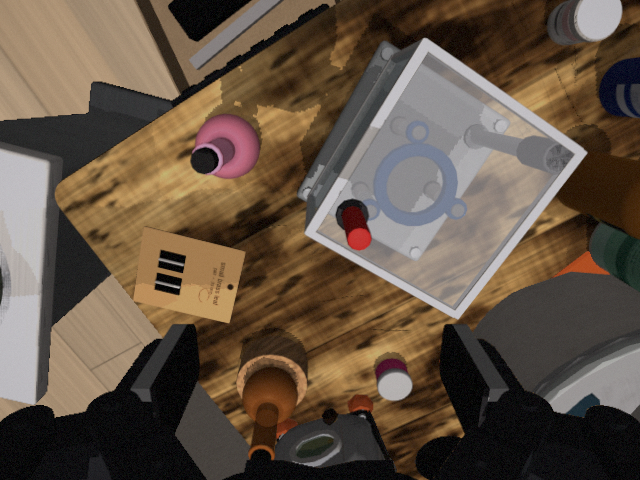

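The wrist view shows the handle top at (359,238), which gives (0.440, 0.226). It agrees with the top view to 1.5 mm. The ring is at (415,185) and the hinge post top at (560,157). The fingers are wide open and clear, so I descend onto the handle.

```bash
python3 - <<'E'
from h import *
w=snap("wrist"); print("ring",plane(w,[(415,185)],.1),"hinge",plane(w,[(560,157)],.157))
rows([(.4392,.226,.36,107),(.4392,.226,.251,107)])
E
```

```text
ring [[0.49234085 0.24480108 0.1       ]] hinge [[0.56337812 0.29563116 0.157     ]]
[[0.6,0.18,0.27],[0.0,0.91,0.0],[0.0,0.91,0.0],[0.0,0.91,0.0]] [-2.0, 0.0, 0.0, 0.0]
```

Emit:
send_rows --pt "0.6 0.18 0.27" --pt "0 0.9 0" --pt "0 0.9 0" --pt "0 0.9 0" --pt "0 0 0" --roll '[-2,0,0,0,0]'

```text
time_s: 3.82
eef_pos: [0.4407, 0.2205, 0.2513]
tcp_rot: [0.702, 0.106, -0.097, -0.697]
ft_force: [-0.8, 0.5, 0.3]
finger_gap: 1.002
```

```bash
python3 - <<'E'
from h import *
p,y,s=pose(); print(p,y,s["ft_force"])
rows([(.4392,.226,.251,107)])
E
```

```text
[0.44072818 0.22053785 0.25126344] 106.48936442919194 [-0.83002312  0.46515958  0.25626912]
[[0.0,0.01,0.14]] [-0.5]
```

Emit:
send_rows --pt "0 0 0.17" --pt "0 0 0" --pt "0 0 0" --pt "0 0 0" --pt "0 0 0" --pt "0 0 0" --roll '[0,0,0,0,0,0]' --fingers 1 --grip_force 30

```text
time_s: 4.58
eef_pos: [0.4389, 0.2265, 0.256]
tcp_rot: [0.703, 0.106, -0.096, -0.697]
ft_force: [0.0, -0.3, -1.6]
finger_gap: 0.15
```

```bash
python3 - <<'E'
from h import *
p,y,s=pose(); print(p,y,s["ft_force"])
H=np.array([.5605,.2955]); v=p[:2]-H; r=np.hypot(*v); a0=np.degrees(np.arctan2(v[1],v[0])); print(r,a0)
pts=[(*(H+.138*np.array([np.cos(np.radians(a)),np.sin(np.radians(a))])),.251,y) for a in (a0%360-np.arange(10,111,10))]
rows(pts)
E
```

```text
[0.43894056 0.2264754  0.25597401] 106.39616937907276 [ 1.37005317e-03 -3.11982321e-01 -1.63272185e+00]
0.1397894590867702 -150.41096802943994
[[-0.04,0.12,0.61],[0.02,-0.0,0.6],[0.12,-0.0,0.59],[0.22,-0.0,0.56],[0.32,-0.0,0.51],[0.4,-0.0,0.45],[0.47,-0.0,0.37],[0.53,-0.0,0.28]] [-0.0, -0.0, -0.0, -0.0, -0.0, -0.0, -0.0, -0.0]
[[0.57,-0.0,0.19],[0.6,-0.0,0.09],[0.6,-0.0,-0.02]] [-0.0, -0.0, -0.0]
```

Emit:
send_rows --pt "-0.04 0 0.6" --pt "0.02 0 0.6" --pt "0.12 0 0.59" --pt "0.22 0 0.55" --roll '[0,0,0,0]'

```text
time_s: 5.08
eef_pos: [0.4195, 0.3171, 0.2559]
tcp_rot: [0.706, 0.099, -0.097, -0.695]
ft_force: [-2.6, -4.3, 5.8]
finger_gap: 0.152
```

```bash
cat > arc.py <<'E'
from h import *
import sys
end=float(sys.argv[1])
p,y,s=pose(); print(p,y,s["ft_force"].round(1),s["finger_gap"],s["joints"].round(2))
H=np.array([.5605,.2955]); v=p[:2]-H; r=np.hypot(*v); a0=np.degrees(np.arctan2(v[1],v[0]))%360; print("r",r,"open",210-a0)
pts=[(*(H+.138*np.array([np.cos(np.radians(a)),np.sin(np.radians(a))])),.251,y) for a in np.arange(a0-10,210-end-1,-10)]
rows(pts)
E
python3 arc.py 106
```

```text
[0.41950187 0.3170731  0.2558538 ] 105.99442725072895 [-2.6 -4.3  5.8] 0.15175539625324816 [ 0.51  0.32 -0.33  0.92 -0.02  1.81]
r 0.14263895328559373 open 38.6989494363076
[[0.4,0.12,0.47],[0.38,-0.0,0.46],[0.46,-0.0,0.39],[0.52,-0.0,0.3],[0.56,-0.0,0.21],[0.59,-0.0,0.11]] [-0.0, -0.0, -0.0, -0.0, -0.0, -0.0]
```

Emit:
send_rows --pt "0.38 0 0.47" --pt "0.4 0 0.46" --pt "0.46 0 0.39" --pt "0.52 0 0.3" --roll '[0,0,0,0]'

```text
time_s: 5.58
eef_pos: [0.459, 0.404, 0.2558]
tcp_rot: [0.702, 0.094, -0.106, -0.698]
ft_force: [-5.4, 2.7, 4.1]
finger_gap: 0.155
```

```bash
python3 arc.py 107
```

```text
[0.45902778 0.40404267 0.25581107] 106.23030827441528 [-5.4  2.7  4.1] 0.15469852753044855 [ 0.6   0.48 -0.08  1.03  0.    1.89]
r 0.14858709149412574 open 76.92821487009968
[[0.68,0.12,-0.01],[0.59,-0.0,0.12],[0.6,-0.0,0.02]] [-0.0, -0.0, -0.0]
```

Emit:
send_rows --pt "0.68 0 -0.05" --pt "0.6 0 0.08" --pt "0.6 0 0.0" --pt "0 0 0" --roll '[0,0,0,0]'

```text
time_s: 6.08
eef_pos: [0.5254, 0.4396, 0.2559]
tcp_rot: [-0.692, -0.094, 0.113, 0.707]
ft_force: [1.3, -1.8, 0.6]
finger_gap: 0.15
```

```bash
python3 arc.py 107; python3 - <<'E'
from h import *
t=snap("top"); save(t,"top1",(160,80,480,320),2)
E
```

```text
[0.5254173  0.43963924 0.25594045] 106.77866315958893 [ 1.3 -1.8  0.6] 0.15032563618557515 [0.58 0.62 0.15 1.12 0.03 1.86]
r 0.1483472799355392 open 106.32050994183815
```

View pics/top1.png

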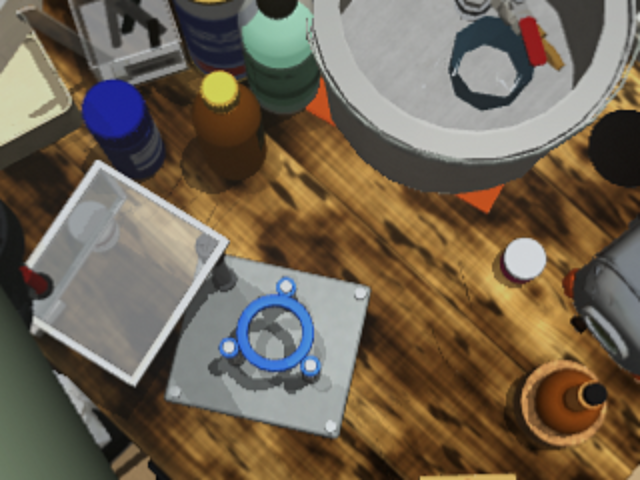

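The guard is open at about 107°, with its roof at crop (130,270). The ring at crop (275,332) is uncovered, and the bottles and pots have not moved. Next I release the handle and go up.

Emit:
send_rows --pt "0 0 0" --pt "0 0 0" --pt "0 0 0" --pt "0 -0.8 0" --pt "0 -0.9 0" --pt "0 -0.9 0" --roll '[0,0,0,0,0,0]' --fingers -0.1

```text
time_s: 6.88
eef_pos: [0.5237, 0.4354, 0.358]
tcp_rot: [-0.694, -0.09, 0.117, 0.705]
ft_force: [-0.2, 0.1, 1.2]
finger_gap: 0.553
```

```bash
python3 - <<'E'
from h import *
p,y,s=pose(); print(p,y,s["ft_force"].round(1),s["finger_gap"])
t=snap("top"); m=mask(t,(100,140,80),(125,255,255)); m[:, :265]=0; m[:205]=0; m[300:]=0; m[:,340:]=0
x,yy=np.nonzero(m)[::-1]; 
c,h=cv2.findContours(m,cv2.RETR_CCOMP,cv2.CHAIN_APPROX_NONE)
for k,hh in zip(c,h[0]):
    if len(k)>40: e=cv2.fitEllipse(k); print(hh[3],e,plane(t,[e[0]],.1))
rows([(.42,-.04,.37,151)])
E
```

```text
[0.52374508 0.43538814 0.35797732] 106.79845657780658 [-0.2  0.1  1.2] 0.5530006685486137
-1 ((297.1185302734375, 246.31321716308594), (45.3960075378418, 45.97736740112305), 79.80628204345703) [[0.49330255 0.24713635 0.1       ]]
0 ((297.0320129394531, 246.1283721923828), (27.96343231201172, 28.49342155456543), 74.58394622802734) [[0.49363019 0.24727977 0.1       ]]
[[-0.46,-0.01,-0.82],[-0.51,-0.01,-0.79],[-0.55,-0.01,-0.76],[-0.6,-0.01,-0.72],[-0.64,-0.01,-0.69],[-0.68,-0.01,-0.65],[-0.71,-0.01,-0.61],[-0.75,-0.01,-0.56]] [-3.4, -3.4, -3.4, -3.4, -3.4, -3.4, -3.4, -3.4]
[[-0.78,-0.01,-0.52],[-0.81,-0.01,-0.47],[-0.84,-0.01,-0.42],[-0.86,-0.01,-0.37],[-0.88,-0.01,-0.32]] [-3.4, -3.4, -3.4, -3.4, -3.4]
```

Emit:
send_rows --pt "-0.46 0 -0.82" --pt "-0.51 0 -0.79" --pt "-0.55 0 -0.76" --pt "-0.6 0 -0.72" --pt "-0.64 0 -0.69" --pt "-0.68 0 -0.65" --pt "-0.71 0 -0.61" --pt "-0.75 0 -0.56" --roll '[-3.4,-3.4,-3.4,-3.4,-3.4,-3.4,-3.4,-3.4]'

```text
time_s: 7.92
eef_pos: [0.4586, 0.1355, 0.3622]
tcp_rot: [-0.643, -0.265, 0.279, 0.662]
ft_force: [1.3, -0.9, 0.4]
finger_gap: 0.549
```

Emit:
send_rows --pt "-0.78 0 -0.52" --pt "-0.81 0 -0.47" --pt "-0.84 0 -0.42" --pt "0 0 0" --roll '[-3.4,-3.4,-3.4,0]'

```text
time_s: 8.43
eef_pos: [0.4339, 0.0202, 0.3612]
tcp_rot: [-0.616, -0.324, 0.335, 0.635]
ft_force: [0.5, 0.2, -0.1]
finger_gap: 0.549
```

```bash
python3 - <<'E'
from h import *
p,y,s=pose(); print(p,y,s["joints"].round(2),s["time_s"])
w=snap("wrist"); save(w,"w2"); 
X=np.zeros((480,640,3)); g=np.mgrid[0:480,0:640]; P=depth(w,np.c_[g[1].ravel(),g[0].ravel()])
d=np.hypot(P[:,0]-.428,P[:,1]+.013)
q=P[(d<.04)&(P[:,2]>.145)&(P[:,2]<.165)]; print(len(q),q.mean(0) if len(q) else 0, np.ptp(q,axis=0) if len(q) else 0)
o=w["c2w"]; print(o.round(3).tolist())
E
```

```text
[0.43389893 0.02018513 0.36124846] 145.56150776475567 [-0.13  0.09 -0.34  1.16  0.01  0.47] 8.425
598 [ 0.42881402 -0.01524181  0.1534292 ] [0.01842825 0.01869097 0.01081394]
[[0.565, 0.79, 0.238, 0.368], [0.825, -0.54, -0.166, 0.066], [-0.003, 0.29, -0.957, 0.434], [0.0, 0.0, 0.0, 1.0]]
```

View pics/w2.png

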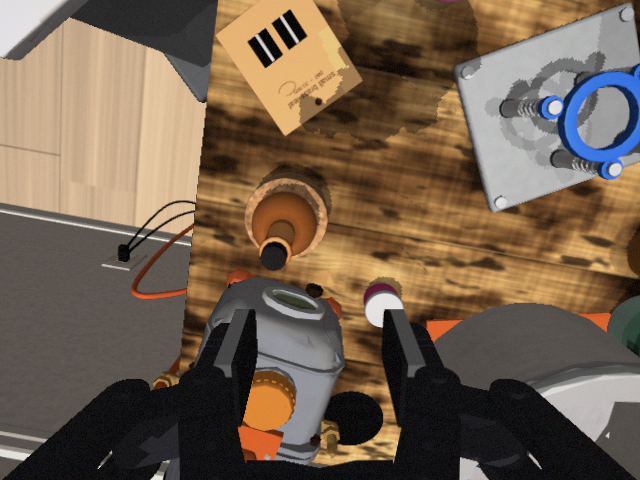

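The wrist view shows the stopper at (274,257). Depth puts the stopper top at (0.429, -0.015, 0.154), 18–19 mm wide as given. The pump at (280,330) lies outside the line of the fingers. I move over the flask and go down.

```bash
python3 - <<'E'
from h import *
y=pose()[1]
rows([(.4288,-.0155,.36,y),(.4288,-.0155,.25,y)])
E
```

```text
[[-0.83,0.03,-0.41],[0.0,0.92,0.0],[0.0,0.92,0.0],[0.0,0.92,0.0]] [-0.0, -0.0, -0.0, -0.0]
```

Emit:
send_rows --pt "-0.83 0 -0.41" --pt "0 0 0" --pt "0 0.9 0" --pt "0 0.9 0" --pt "0 0.9 0" --pt "0 0 0" --roll '[0,0,0,0,0,0]'

```text
time_s: 9.22
eef_pos: [0.4279, -0.0078, 0.2513]
tcp_rot: [-0.614, -0.328, 0.335, 0.634]
ft_force: [-0.8, -0.3, 0.1]
finger_gap: 0.547
```

```bash
python3 - <<'E'
from h import *
p,y,s=pose(); print(p,y,s["ft_force"].round(1))
rows([(.4288,-.0155,p[2],y),(.4288,-.0155,.170,y)],step=.03)
E
```

```text
[ 0.42792242 -0.00780077  0.25131227] 145.99872284655328 [-0.8 -0.3  0.1]
[[-0.15,-0.0,-0.13],[0.0,0.68,0.0],[0.0,0.68,0.0],[0.0,0.68,0.0]] [-0.0, -0.0, -0.0, -0.0]
```

Emit:
send_rows --pt "-0.2 0 -0.17" --pt "0 0 0" --pt "0 0.6 0" --roll '[0,0,0]'

```text
time_s: 9.6
eef_pos: [0.4327, -0.0182, 0.2317]
tcp_rot: [-0.616, -0.332, 0.333, 0.632]
ft_force: [0.3, 0.6, -0.4]
finger_gap: 0.547
```

```bash
python3 - <<'E'
from h import *
p,y,s=pose(); print(p,y,s["ft_force"].round(1))
rows([(.4288,-.0155,.170,y)],step=.03)
E
```

```text
[ 0.43270305 -0.01815739  0.23173913] 146.09361982122954 [ 0.3  0.6 -0.4]
[[0.0,0.51,0.04],[0.0,0.51,0.04],[0.0,0.51,0.04]] [-0.0, -0.0, -0.0]
```

Emit:
send_rows --pt "0 0.5 0.12" --pt "0 0.5 0" --pt "0 0.5 0" --pt "0 0 0" --roll '[0,0,0,0]'

```text
time_s: 10.1
eef_pos: [0.4313, -0.0154, 0.1741]
tcp_rot: [-0.618, -0.333, 0.33, 0.631]
ft_force: [0.4, 0.4, -0.4]
finger_gap: 0.551
```

Emit:
send_rows --pt "0 0 0" --pt "0 0 0" --pt "0 0 0" --pt "0 0 0" --pt "0 0 0" --roll '[0,0,0,0,0]' --fingers 1 --grip_force 60

```text
time_s: 10.72
eef_pos: [0.4323, -0.0163, 0.1769]
tcp_rot: [-0.62, -0.333, 0.33, 0.629]
ft_force: [-0.7, -0.3, -1.2]
finger_gap: 0.243
```

```bash
python3 - <<'E'
from h import *
p,y,s=pose(); print(p,y,s["ft_force"].round(1),s["finger_gap"]*85)
rows([(*p[:2],.22,y)])
E
```

```text
[ 0.43226955 -0.0163212   0.17687059] 145.945701205767 [-0.7 -0.3 -1.2] 20.680000253327293
[[0.0,-0.54,0.0],[0.0,-0.54,0.0]] [-0.0, -0.0]
```

Emit:
send_rows --pt "0 -0.5 0" --pt "0 -0.8 0" --pt "0 -0.9 0" --pt "0 -0.9 0" --pt "0 -0.6 0" --pt "0 0 0" --roll '[0,0,0,0,0,0]'

```text
time_s: 11.48
eef_pos: [0.4339, -0.0172, 0.3293]
tcp_rot: [-0.618, -0.336, 0.328, 0.63]
ft_force: [0.9, -0.0, -2.0]
finger_gap: 0.243
```

```bash
python3 - <<'E'
from h import *
p,y,s=pose(); print(p,y,s["ft_force"].round(1),s["finger_gap"]*85,R.from_quat(s["tcp_rot"]).as_matrix()[:,1])
s=snap("scene"); m=mask(s,(5,130,60),(20,255,255)); 
print(blobs(m[100:300,330:460],100)); save(s,"s1",(320,60,480,260),3)
rows([(.4935-.0035,.247+.001,.33,125)])
E
```

```text
[ 0.43389069 -0.0172303   0.32929838] 146.014937886841 [ 0.9 -0.  -2. ] 20.6379704091483 [ 0.00156402  0.02013491 -0.99979605]
[([33, 20, 59, 103, 1962], [65.7, 59.0]), ([5, 80, 13, 18, 123], [9.6, 91.2]), ([0, 99, 130, 101, 7026], [55.9, 161.2])]
[[0.79,-0.01,0.32],[0.77,-0.01,0.35],[0.75,-0.01,0.39],[0.74,-0.01,0.42],[0.72,-0.01,0.45],[0.69,-0.01,0.49],[0.67,-0.01,0.52],[0.65,-0.01,0.55]] [2.6, 2.6, 2.6, 2.6, 2.6, 2.6, 2.6, 2.6]
```

View pics/s1.png

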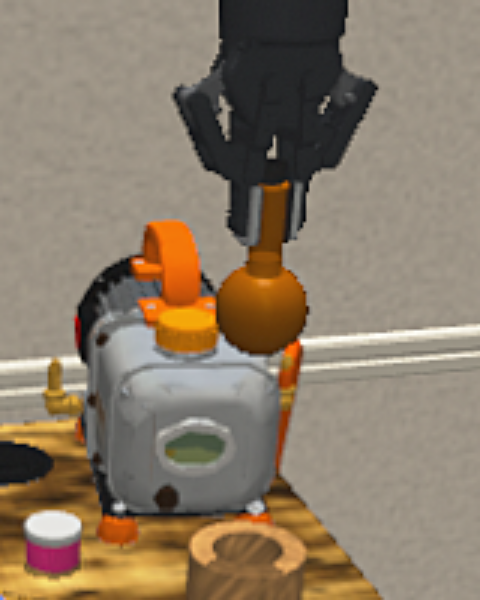

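The flask (crop 262,310) is lifted and held by the neck, near enough upright, and the cork ring is empty. Carry it over to the sprung ring.

```bash
python3 - <<'E'
from h import *
p,y,s=pose()
rows([(.4935+.0045,.247-.0015,.33,y)])
E
```

```text
[[0.79,-0.01,0.29],[0.79,-0.01,0.29],[0.79,-0.01,0.29],[0.79,-0.01,0.29],[0.79,-0.01,0.29],[0.79,-0.01,0.29],[0.79,-0.01,0.29],[0.79,-0.01,0.29]] [-0.0, -0.0, -0.0, -0.0, -0.0, -0.0, -0.0, -0.0]
```

Emit:
send_rows --pt "0.5 0 0.18" --pt "0.79 0 0.29" --pt "0.79 0 0.29" --pt "0.79 0 0.29" --pt "0.79 0 0.29" --pt "0.79 0 0.29" --pt "0.79 0 0.29" --pt "0.6 0 0.2" --roll '[0,0,0,0,0,0,0,0]'

```text
time_s: 12.52
eef_pos: [0.4911, 0.2305, 0.3185]
tcp_rot: [-0.615, -0.328, 0.333, 0.635]
ft_force: [0.2, -0.2, -1.4]
finger_gap: 0.242
```

```bash
python3 - <<'E'
from h import *
p,y,s=pose(); print(p,y,s["ft_force"].round(1))
rows([(.4935+.0045,.247-.0015,.275,y)])
E
```

```text
[0.49107529 0.23046816 0.31848733] 145.763044387383 [ 0.2 -0.2 -1.4]
[[0.2,0.54,0.03],[0.2,0.54,0.03]] [-0.0, -0.0]
```

Emit:
send_rows --pt "0.2 0.5 0.03" --pt "0.2 0.5 0.03" --pt "0 0 0" --roll '[0,0,0]'

```text
time_s: 12.9
eef_pos: [0.4955, 0.2483, 0.2717]
tcp_rot: [-0.614, -0.327, 0.337, 0.635]
ft_force: [0.1, 0.2, -1.6]
finger_gap: 0.244
```

```bash
python3 - <<'E'
from h import *
p,y,st=pose(); print(p,y,st["ft_force"].round(1))
s=snap("scene"); save(s,"s2",(220,120,420,340),3)
m=mask(s,(5,130,60),(20,255,255)); P=s["world_to_cam"]
# expected ball centre / ring centre pixels
for n,X in (("ball exp",(p[0]-.0045,p[1]+.0015,p[2]-.149+.03)),("ring exp",(.4935,.247,.1))):
    c=np.array(P)[:3]@np.r_[X,1]; u=cv2.projectPoints(c.reshape(1,3),np.zeros(3),np.zeros(3),s["K"],s["d"])[0].ravel(); print(n,u, "crop3",(u-[220,120])*3)
w=snap("wrist"); save(w,"w3")
E
```

```text
[0.49550331 0.24828525 0.27172311] 145.966799551923 [ 0.1  0.2 -1.6]
ball exp [302.23425211 236.90061725] crop3 [246.70275634 350.70185176]
ring exp [302.34421515 263.39885678] crop3 [247.03264546 430.19657035]
```

View pics/s2.png

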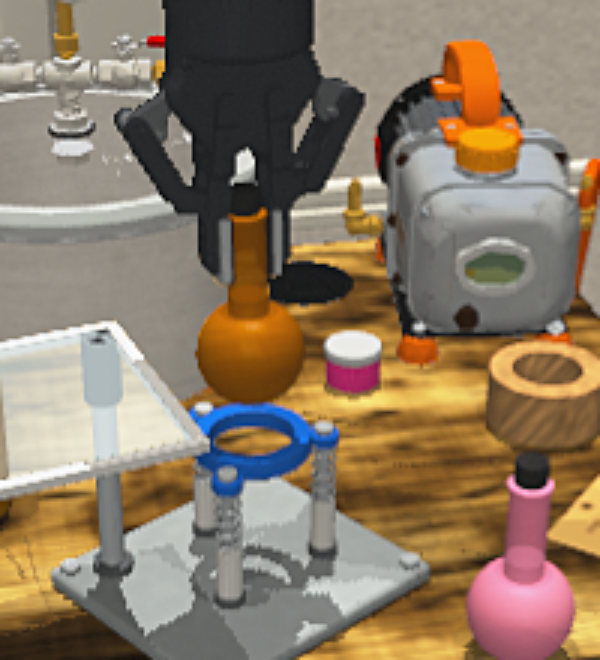

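View pics/w3.png

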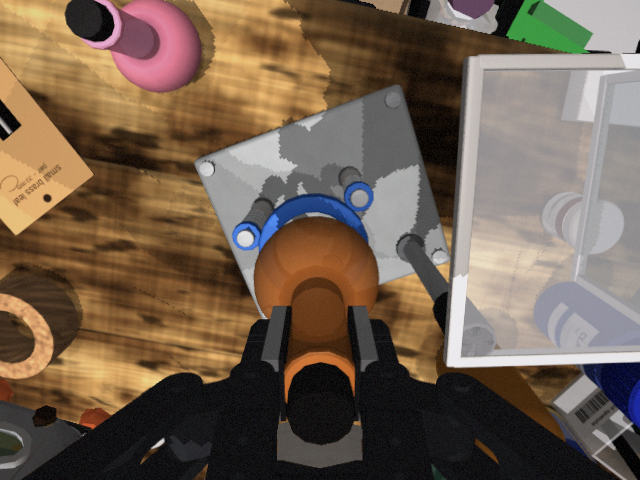

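The scene crop shows the ball at (251,350) almost straight above the ring at about (255,437). In the wrist view the ball is at (316,280), and the ring arc behind it is centred near x=314. I'll fit circles for the last few mm.

```bash
cat > fit.py <<'E'
from h import *
from scipy.optimize import least_squares
p,y,st=pose(); zb=p[2]-.149+.03
def ringfit(s,box):
    m=mask(s,(100,140,60),(125,255,255)); k=np.zeros_like(m); x0,y0,x1,y1=box; k[y0:y1,x0:x1]=m[y0:y1,x0:x1]
    v,u=np.nonzero(k); P=plane(s,np.c_[u,v],.1)[:,:2]
    ok=np.ones(len(P),bool); c=np.array([.4935,.247])
    f=lambda c:np.maximum(np.hypot(*(P-c).T)-.034,0)+np.maximum(.024-np.hypot(*(P-c).T),0)
    r=least_squares(f,c,loss="soft_l1",f_scale=.001); return r.x,len(P),np.abs(r.fun).mean()
def ballfit(s,box):
    m=mask(s,(4,120,50),(20,255,255)); k=np.zeros_like(m); x0,y0,x1,y1=box; k[y0:y1,x0:x1]=m[y0:y1,x0:x1]
    c=max(cv2.findContours(k,cv2.RETR_EXTERNAL,cv2.CHAIN_APPROX_NONE)[0],key=len).reshape(-1,2)
    c=c[(c[:,0]>x0+1)&(c[:,0]<x1-2)&(c[:,1]>y0+1)&(c[:,1]<y1-2)]
    r=rays(s,c); r/=np.linalg.norm(r,axis=1)[:,None]; o=s["c2w"][:3,3]
    f=lambda X:np.linalg.norm(np.cross(np.r_[X,zb]-o,r),axis=1)-.03
    q=least_squares(f,[.493,.247],loss="soft_l1",f_scale=.001); return q.x,len(c),np.abs(q.fun).mean()
E
python3 - <<'E'
from fit import *
s=snap("scene"); w=snap("wrist")
print("scene ring",ringfit(s,(285,250,322,285)),"ball",ballfit(s,(283,226,325,256)))
print("wrist ring",ringfit(w,(255,190,372,320)),"ball",ballfit(w,(250,212,382,300)))
E
```

```text
scene ring (array([0.48691489, 0.25515584]), 571, np.float64(0.002505286111390717)) ball (array([0.48998963, 0.24873334]), 50, np.float64(0.002412893213665626))
wrist ring (array([0.49298044, 0.24799292]), 2398, np.float64(0.00042085307748617644)) ball (array([0.49457905, 0.24873015]), 206, np.float64(0.00019542519444182215))
```

Emit:
send_rows --pt "-0.05 0.4 0.02" --pt "0 0.35 0" --pt "0 0.1 0" --roll '[0,0,0]'

```text
time_s: 13.48
eef_pos: [0.4962, 0.2471, 0.243]
tcp_rot: [-0.615, -0.33, 0.332, 0.635]
ft_force: [-0.3, -1.4, -1.2]
finger_gap: 0.24
```

```bash
python3 - <<'E'
from fit import *
print(p,st["ft_force"].round(1),st["finger_gap"]*85)
w=snap("wrist")
print("wrist ring",ringfit(w,(255,190,372,320)),"ball",ballfit(w,(250,212,382,300)))
E
```

```text
[0.49617863 0.24712062 0.24300888] [-0.3 -1.4 -1.2] 20.371036599235495
wrist ring (array([0.4922406 , 0.25243653]), 2192, np.float64(0.0004913786636921797)) ball (array([0.49456815, 0.24810339]), 211, np.float64(0.00023851329455229262))
```

Emit:
send_rows --pt "-0.05 0.15 0" --pt "0 0.15 0" --pt "0 0.15 0" --roll '[0,0,0]' --grip_force 90

```text
time_s: 13.9
eef_pos: [0.4961, 0.2453, 0.2266]
tcp_rot: [-0.616, -0.331, 0.331, 0.634]
ft_force: [-2.2, -2.1, 7.1]
finger_gap: 0.235
```

Emit:
send_rows --pt "0.03 0.15 0" --pt "0 0.15 0" --pt "0 0.15 0" --roll '[0,0,0]'

```text
time_s: 14.28
eef_pos: [0.4966, 0.2453, 0.211]
tcp_rot: [-0.617, -0.331, 0.33, 0.633]
ft_force: [-2.7, -3.4, 11.0]
finger_gap: 0.232
```

Emit:
send_rows --pt "0 0.15 0" --pt "0 0.15 0" --roll '[0,0]'

```text
time_s: 14.52
eef_pos: [0.4974, 0.2447, 0.2092]
tcp_rot: [-0.619, -0.333, 0.328, 0.631]
ft_force: [-17.4, -9.4, 55.7]
finger_gap: 0.239
```

```bash
python3 - <<'E'
from h import *
p,y,st=pose(); print(p,y,st["ft_force"].round(1),st["finger_gap"]*85)
s=snap("scene"); save(s,"s3",(220,120,420,340),3)
E
```

```text
[0.49736309 0.24466791 0.20922781] 145.78785577654904 [-17.4  -9.4  55.7] 20.27264273230832
```

View pics/s3.png

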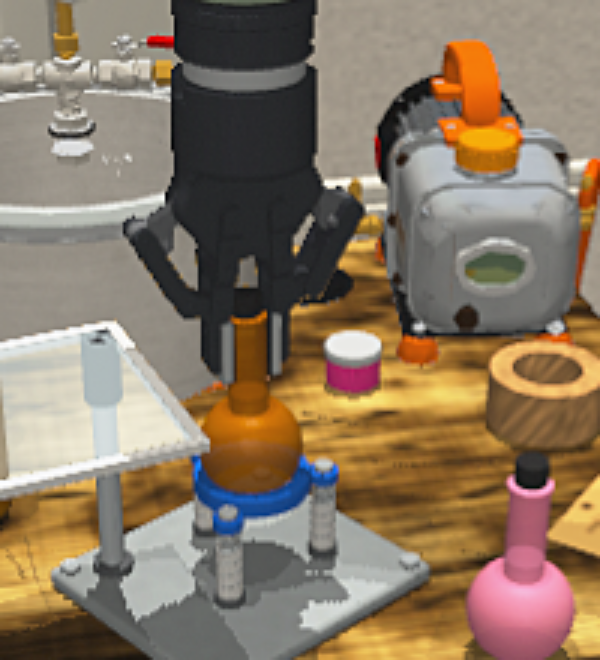

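The scene shows the flask upright in the ring (crop 252,455). The ring is pressed down, and the force step to 55 N says it is on the stop. That is a harder push than needed, so I ease it to about 20–30 N.

Emit:
send_rows --pt "0 0.04 0" --pt "0 0.04 0" --roll '[0,0]'

```text
time_s: 14.82
eef_pos: [0.4959, 0.2447, 0.2107]
tcp_rot: [-0.618, -0.334, 0.328, 0.631]
ft_force: [-3.2, -3.0, 9.6]
finger_gap: 0.238
```

Emit:
send_rows --pt "-0.02 0.1 0" --pt "0 0.08 0" --pt "0 0.08 0" --roll '[0,0,0]'

```text
time_s: 15.2
eef_pos: [0.4957, 0.2442, 0.2096]
tcp_rot: [-0.619, -0.336, 0.326, 0.631]
ft_force: [-8.2, -4.8, 25.0]
finger_gap: 0.239
```

```bash
python3 - <<'E'
from h import *
for i in range(12):
    t=snap("scene")
p,y,st=pose(); print(st["time_s"],p,st["ft_force"].round(1),st["finger_gap"]*85,R.from_quat(st["tcp_rot"]).as_matrix()[:,1].round(3))
save(t,"s4",(220,120,420,340),3)
m=mask(t,(100,140,60),(125,255,255)); v,u=np.nonzero(m[255:300,280:335]); print("blue rows",v.min()+255,v.max()+255)
# flask axis: neck centre vs ball centre, seen against vertical through the ring
a=mask(t,(4,120,50),(20,255,255))
for r in (228,235,242,248,262,268,272):
    x=np.nonzero(a[r,288:322])[0]; print(r,(x.min()+x.max())/2+288,x.max()-x.min())
P=np.array(t["world_to_cam"])
for z in (.06,.14,.17):
    c=P[:3]@np.r_[.4935,.247,z,1]; print(z,cv2.projectPoints(c.reshape(1,3),np.zeros(3),np.zeros(3),t["K"],t["d"])[0].ravel().round(1))
E
```

```text
15.8 [0.4956396  0.24423882 0.20962265] [-7.4 -4.4 24.9] 20.275730832899864 [ 0.005  0.022 -1.   ]
blue rows 272 297
228 310.0 22
235 310.0 22
242 310.0 22
248 306.0 30
262 304.5 33
268 305.5 31
272 303.5 31
0.06 [302.6 283.3]
0.14 [302.  242.6]
0.17 [301.8 226.5]
```

View pics/s4.png

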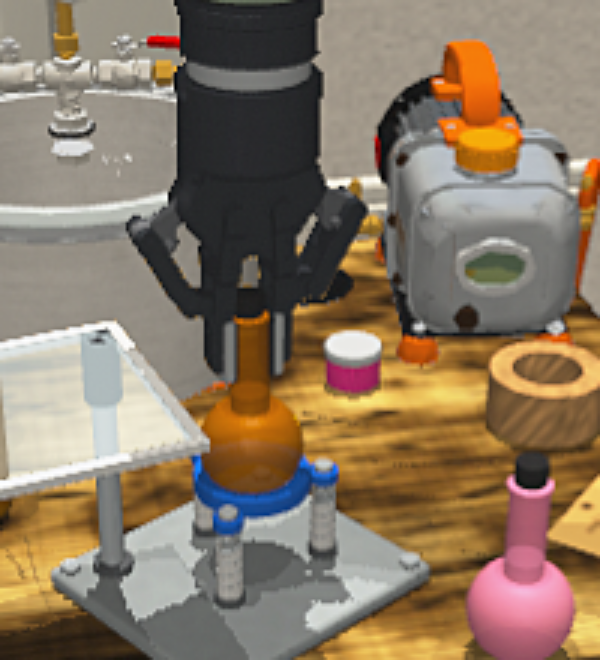

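The picture shows the same pose 0.6 s later: flask upright in the lowered ring (crop 252,455), guard open and nothing disturbed. The push holds at 25 N, so I hand it in.

```bash
python3 -c "
from plant import order,monitor
print(order.finish_job()); s=monitor.read_state(); print(s['time_s'],s['eef_pos'],s['ft_force'])"
```

```text
the job is handed in; nothing more can be done
None
the job is handed in; nothing more can be done
```

I handed the job in at about 15.8 s, with the gripper still holding the flask pressed down in the blue ring and the guard left open. No verdict was reported.

**What I did:** I swung the guard open by its red handle to about 107° and let the handle go. Then I took the amber flask by the neck from its cork ring, seated it in the sprung ring and pressed it straight down.

**Last checks:**
- **Ring at its stop:** the push held at a steady 25 N over 0.6 s, against 13.5 N of spring force at the stop. Taking it from 25 to 55 N moved the tool only 0.4 mm.
- **Upright:** the tool is tilted about 1.3°, and the flask looks upright in the last picture.
- **Surroundings:** everything in the last picture stands where it was. The amber bottle and blue jar were last seen unmoved in the top view, and the white pot through the clear roof in the wrist view before I seated the flask.

**What disagreed or was not clean:**
- **Flask position:** the scene camera and the wrist camera differed by several mm on the ring and ball. I used the cleaner wrist fits. The last wrist fit of the ring was about 4 mm off the earlier one, because the ball partly hid it. A sideways force of about 9 N remained at the end.
- **Handle swing:** the tool's path ran about 10 mm wider than my estimated hinge circle, with under 8 N on the wrist.
- **Push force:** the wrist briefly read about 56 N upward when the ring reached its stop, and I eased it to 25 N. That was through the flask, with the gripper body touching nothing as far as I could see.

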